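Lock the cash box into its counter dock

ROBOT

A 6-joint arm with a two-finger parallel gripper is mounted at the origin on a cart in front of the work surface, level with it; the furniture and walls round the work are solid. World frame = base frame: x ahead of the robot, y to its left, z up, the work surface at z = 0. Lengths are in m, angles in rad, forces in N, time in s.
With the tool pointing down it reaches from about 0.3 to 0.95 m from the base axis. Payload 3.1 kg.
Tool frame: the origin (TCP) lies between the finger pads; the fingertips stand 25 mm ahead of it and the grasp point (between the pads) lies 6 mm ahead of it; z points along the fingers, y is the line along which they close (so a half turn about z gives the same grasp; the last joint's range is limited). The gripper opens to 85 mm and grips with 20 to 120 N. Pads are 22 mm wide; open, the fingers measure 114 mm over their backs; the gripper's body (76 mm by 85 mm) begins 54 mm behind the grasp point. The pads swing forward as they close: fully open they stand 13 mm farther back than shut.
Start: joints at [1.048, 0.308, 1.634, -0, 1.2, -0.07], TCP at [0.273, 0.562, 0.256] pointing down, gripper open.
Joint ranges: [-3.06, 3.06], [-0.79, 1.96], [0.05, 2.63], [-1.19, 4.34], [0.05, 2.64], [-2.94, 2.94]. Speed limits (rad/s): [2.79, 2.79, 3.14, 3.14, 3.14, 3.14].

INTERFACE

Orientations are given as a rotation vector (axis times angle).
In Python, from rig import r gives the robot as it stands. The module is installed in compiled form; this text tells all that it offers.
- The arm moves only by the tool step_arm, never from a script. Its argument "motion" is a list of rows, each an object of numbers: "grip": the finger opening in m, from 0 to 0.0854; "tx", "ty", "tz": the shift along the tool's x, y, z in m; "turn": the turn about the tool's z in rad. In form: [{"grip": .., "tx": .., "ty": .., "tz": .., "turn": ..}, ...]. A call has 1 to 12 rows; each row is the pose to reach, as a shift and turn from the pose commanded when the call began, along the tool's axes at that moment; what a row does not reach only later rows make up. A row lasts 1/10 s, in which the tool goes at most 50 mm and 8.59 degrees, less where a joint would pass 70% of its speed; a pose out of reach is approached as far as the arm can. A call with a gripper value outside its range is refused whole. The fingers move at their own pace and stop on an object; "squeeze" is the grip in N (left out, the last holds). Time passes only in rows, so rows that repeat a pose let the fingers close. It gives the time, the measured TCP pose, the force, the opening and the grip force at its end, in the units of the state.
- r.sense(): the state, without advancing time (a new reading comes with each control period).
- r.camera(name): name is "side" or "top"; returns a dict with "color" (480x640x3 uint8, red, green, blue), "z_map" (480x640 float32, m along the optical axis (not along the pixel's ray), 0 where there is no reading), "fx", "fy", "cx", "cy" (pixels), "eye" and "rotation" of the camera in the world. Camera axes: x right, y up, looking along -z (the intrinsics and any distortion apply to the point x, -y, -z); pixel columns grow to the right and rows downward; lengths in m; the calibration is good to about 2 mm. A picture is of the moment at which its call begins.
- r.close_job(): hands the job in; it is judged then, once.
The state is a dict: "time": time; "q": joint angles; "joint_velocities": joint speeds; "effort": joint torques, N m; "tcp_pos": TCP position; "eef_rot": TCP orientation; "contact_force": force on the tool from outside, world axes, zero at the start; "moment": the same for the moment, N m; "opening": finger opening in m; "grasp_force": force on a finger pad.
Only numpy, scipy, OpenCV 4.12 (cv2) and the standard library are available. Lean on these libraries where they do the work, as an engineer would, in place of code of your own. Each camera call takes 0.05 s, during which the arm holds its last target. There are 200 camera calls.

TASK

Push the cash box fully home against the back of its dock, then push the lock lever round clockwise (seen from above) until the spring bolt drops into the cam's notch, so that the keeper bars the box's way out. Do not wrench the lever, leave the bolt dropped and the box home, and do not disturb the bell, the jar or the kitchen roll.

Things in the scene. Friction and masses are not known exactly. Their poses are not given: they have to be found in the camera images.
- dock: Low steel U-shaped dock fixed to the counter, cam lock at its front right. Origin on the counter under the lock's vertical pivot; x points into the dock (the way the box slides home), y left, z up. Side guides 30 mm high stand at y = 57 and 215 mm (inner faces), x = 24 to 136 mm; the back stop's face is at x = 128 mm. The box is home with its centre at x = 70, y = 136 mm in this frame.
- cash_box_centre (a point): Centre (half-way up) of the loose cash box, 118 mm deep along its x, 156 mm wide along its y, 72 mm high with a small bail on top, 0.4 to 0.7 kg; sliding it takes 3 to 12 N. Its front face, towards the robot, lies 60 mm from the centre; its x points into the dock. It starts between the guides, 30 to 50 mm short of home.
- lock_lever: Lever with a hidden cam below its round cover (radius 49 mm), on the dock's pivot (its origin, at counter height). Its x runs along the lever, y to the lever's left, z up. It starts pointing 30 to 70 degrees to the right of the dock's x; the notch is met at 150 degrees to the right, give or take 17 (each dock differs). A keeper finger on it swings across the box's front; a box left out can block it.
- lever_paddle (a point): Centre of the upright flat paddle on the lever's end, 78 mm from the pivot, 66 mm above the counter: 46 mm long, 12 mm thick, 50 mm high; axes as the lever's. Push its +y face to turn the lever clockwise: 1 to 3 N. As the bolt drops, the lever jerks ahead about 0.1 rad, then stands firm; about 12 N forces it out again and on. Turning it further only runs into an end stop or the box.
- bolt (a joint): Travel of the spring bolt (its roller follows the cam) towards the pivot, m: between -0.001 and 0.002 while it rides on the cam's rim, about 0.005 when dropped in the notch (past 0.0035 counts). It runs in a block 40 mm high, ahead and to the right of the pivot at about 30 degrees from the dock's x; the black knob on its tail reaches 150 mm from the pivot.
- service_bell: Chrome counter bell, 86 mm across and 65 mm high, origin under its centre; leave it alone.
- spice_jar: Spice jar, 45 mm across and 106 mm high, origin under its centre; leave it alone.
- kitchen_roll: Roll of kitchen paper, 100 mm across and 228 mm high, origin under its centre; leave it alone.

How it is judged:
By the outcome, as a careful person would: the job done as asked, in the order asked, and still so for the second after the job is handed in, with the robot touching nothing.
It also fails if it takes over 54 s, if anything falls off the work surface, if the arm or the gripper's body presses on something with over 40 N, if the wrist force passes 120 N, or if a joint passes its speed limit or range.

## Working session

There is one attempt and no reset: what is moved stays moved. The work goes in short steps, Python scripts to look and compute and a tool call to move; the robot and the scene stay as the last step left them, time stands still between calls to the robot, and variables do not carry over. Pictures are saved under pics/ and viewed, at most 10 in all, crops included, and the job is handed in when it is done.

Besides the shell and the picture viewer there is one more tool, called by a JSON object that holds its "name" and its "arguments", one argument or row to a line. step_arm: Moves the arm, as the interface text tells. Its arguments: {"type":"object","properties":{"motion":{"type":"array","items":{"type":"object","properties":{"grip":{"type":"number"},"tx":{"type":"number"},"ty":{"type":"number"},"tz":{"type":"number"},"turn":{"type":"number"}}}},"squeeze":{"type":"number"}},"required":["motion"]}

```bash
mkdir -p pics
cat > h.py <<'E'
import numpy as np, cv2
from rig import r
from scipy.spatial.transform import Rotation as R
def pts(c):
    z=c["z_map"]; v,u=np.mgrid[0:480,0:640]
    p=np.stack([(u-c["cx"])/c["fx"]*z,-(v-c["cy"])/c["fy"]*z,-z],-1)
    Rm=np.array(c["rotation"]); 
    if Rm.shape!=(3,3): Rm=R.from_rotvec(Rm).as_matrix()
    return p@Rm.T+np.array(c["eye"])
E
python3 - <<'E'
from h import *
ks=r.sense(); print({k:np.round(v,3) for k,v in ks.items()})
for n in("top","side"):
    c=r.camera(n); np.savez(n+".npz",**c); print({k:v for k,v in c.items() if k not in("color","z_map")})
    cv2.imwrite(f"pics/{n}0.png",c["color"][:,:,::-1])
E
```

```text
{'time': np.float64(0.0), 'q': array([ 1.048,  0.309,  1.635, -0.   ,  1.2  , -0.07 ]), 'joint_velocities': array([-0.002, -0.   , -0.   ,  0.001,  0.   , -0.001]), 'effort': array([ 1.0000e-03, -4.1525e+01, -2.7667e+01, -0.0000e+00,  1.0000e-02,
       -0.0000e+00]), 'tcp_pos': array([0.273, 0.561, 0.255]), 'eef_rot': array([-0.705, -3.061,  0.004]), 'contact_force': array([0.047, 0.009, 0.548]), 'moment': array([0.005, 0.036, 0.035]), 'grasp_force': np.float64(0.0), 'opening': np.float64(0.085)}
{'fx': 504.55472021668436, 'fy': 504.55472021668436, 'cx': 323.603598265715, 'cy': 235.47873419157537, 'eye': array([ 0.46803709, -0.11528434,  1.15664462]), 'rotation': array([ 0.06606699, -0.03258903, -1.59662354])}
{'fx': 535.7878732795655, 'fy': 535.7878732795655, 'cx': 313.7186941681233, 'cy': 239.76525222254276, 'eye': array([0.49664683, 0.70520974, 0.79838353]), 'rotation': array([ 0.02170668, -1.23402581, -2.84200616])}
```

View pics/top0.png

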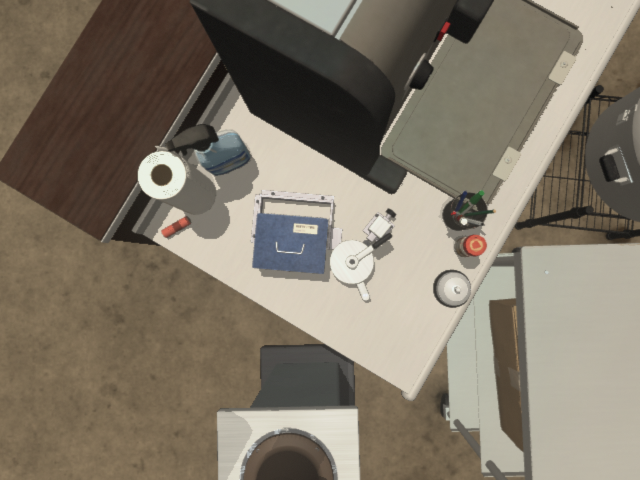

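View pics/side0.png

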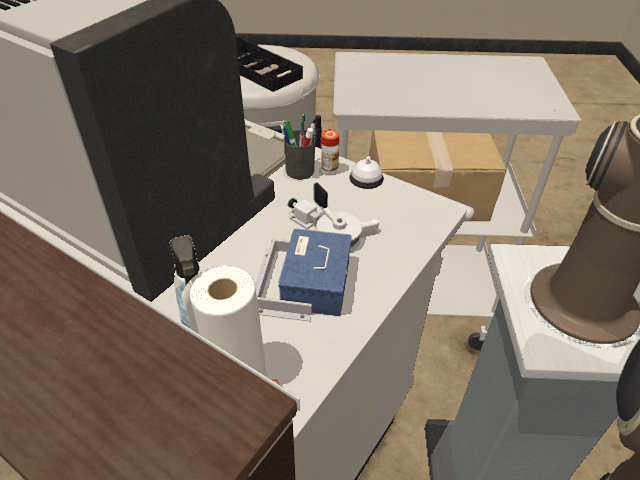

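The top view shows the blue box at about (290,243), the dock's back rail at y≈195, the lock cover at (352,262), the keeper at (364,294), the dark paddle near (381,241), and the bolt block and knob at (380,225) and (392,214). The bell is at (452,288), the jar at (474,245) and the roll at (160,175). I'll zoom in and measure.

Run:
```python
from h import *
c=dict(np.load("top.npz")); P=pts(c)
im=c["color"][170:320,235:425][:,:,::-1]
cv2.imwrite("pics/crop.png",cv2.resize(im,None,fx=4,fy=4,interpolation=cv2.INTER_CUBIC))
col=c["color"].astype(int); z=P[...,2]
for u,v in [(352,262),(364,294),(381,241),(375,247),(392,214),(380,225),(300,290),(452,288),(474,245),(160,175),(345,310),(405,385)]: print(u,v,P[v,u].round(3),col[v,u])
m=(col[...,2]>col[...,0]+25)&(z>.055)&(z<.09); m[:200]=0;m[290:]=0;m[:,:245]=0;m[:,335:]=0
p=P[m]; rect=cv2.minAreaRect(p[:,:2].astype(np.float32)); print("box",m.sum(),np.median(p[:,2]),rect)
# dock rail
m=(z>.02)&(z<.04); m[:180]=0;m[280:]=0;m[:,:245]=0;m[:,345:]=0
p=P[m]; print("rail",cv2.minAreaRect(p[:,:2].astype(np.float32)))
b=np.zeros_like(m); b[185:205,245:345]=1; p=P[m&b]; print(cv2.fitLine(p[:,:2].astype(np.float32),cv2.DIST_HUBER,0,.01,.01).ravel(),p.min(0),p.max(0))
# cover
sub=z[240:285,325:380]; print(np.histogram(sub,bins=np.arange(-.01,.1,.01)))
np.set_printoptions(linewidth=250); print((z[205:305:3,325:402:3]*1000).astype(int))
```

```text
352 262 [ 0.478 -0.153  0.057] [102 100  96]
364 294 [ 0.406 -0.179  0.028] [234 238 238]
381 241 [ 0.52  -0.215  0.088] [67 65 61]
375 247 [ 0.508 -0.201  0.088] [58 57 53]
392 214 [ 0.583 -0.247  0.028] [53 51 48]
380 225 [ 0.558 -0.218  0.037] [230 226 216]
300 290 [ 0.418 -0.035  0.   ] [217 208 190]
452 288 [ 0.416 -0.368  0.05 ] [234 238 233]
474 245 [ 0.506 -0.405  0.106] [201  95  76]
160 175 [0.657 0.223 0.183] [73 62 48]
345 310 [ 0.37  -0.136  0.002] [215 206 188]
405 385 [ 0.198 -0.266 -0.004] [214 205 187]
box 3355 0.0717907301065892 ((0.5223476886749268, -0.019786924123764038), (0.1538083404302597, 0.11794184148311615), 83.54503631591797)
rail ((0.5716381669044495, -0.07097992300987244), (0.26864245533943176, 0.12871742248535156), 48.66856002807617)
[ 0.10963087  0.99397236  0.6234045  -0.04045356] [ 0.60938024 -0.11542785  0.02005075] [0.63887214 0.0517905  0.03473793]
(array([459, 304,   1,  37, 812, 622, 165,   9,  15,  25]), array([-0.01,  0.  ,  0.01,  0.02,  0.03,  0.04,  0.05,  0.06,  0.07,
        0.08,  0.09]))
[[   1    1   29   -1    0   -1   -2    1   -2    
[... 3772 characters left out ...]
  0    3    0   -1   -2    1    1]
 [   2   -2    0   -1    0   -1    2    0    0    0    3   -4   32   33   26    1    1   -3   -3   -2    0    1    2    1   -2    0]
 [  -3   -1    2    3    0   -2   -2   -2    0    0    2   -2   29   33   33    2    1    0   -2    3   -1   -2    1   -1   -5   -2]
 [   0   -2   -1    0    1   -5   -1    1    1    0   -3    0    0   32   31   -2    2   -1    0   -1    2    1   -1   -1   -1   -3]
 [   0   -1   -2    1   -3   -1    0    0   -1    2    0    4    0   -2   -3   -1    1   -2   -2   -3    0   -1    0    3    0    0]
 [   2    0    0   -2   -1   -2    0    0 1156    1   -5   -1    1   -4   -1    1    0   -2   -3    0    1    0   -1    0    0    0]]
```

View pics/crop.png

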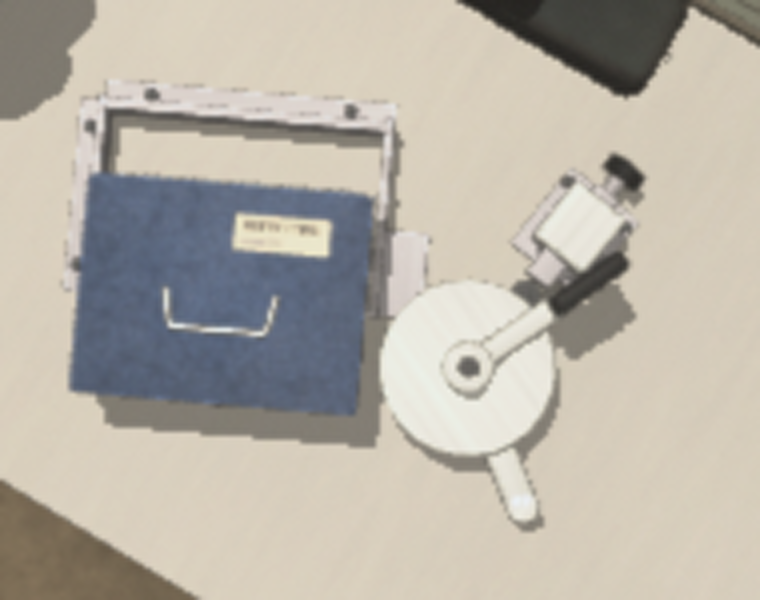

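```bash
cat >> h.py <<'E'
PIV=None
def state(c,verbose=True):
    P=pts(c).astype(np.float32); z=P[...,2]; X,Y=P[...,0],P[...,1]
    col=c["color"].astype(int); o={}
    m=(abs(z-.0718)<.012)&(col[...,2]>col[...,0]+25)&(X>.42)&(X<.68)&(Y>-.13)&(Y<.09)
    o["box"]=cv2.minAreaRect(P[m][:,:2])
    m=(abs(z-.039)<.007)&(np.hypot(X-.478,Y+.153)<.056)
    o["cover"]=cv2.minEnclosingCircle(P[m][:,:2]); o["covermed"]=P[m].mean(0)
    m=(z>.075)&(z<.1)&(np.hypot(X-.478,Y+.153)<.12)&(Y<-.09+0*X)&(col.sum(-1)<300)
    q=P[m]; o["paddle"]=(m.sum(),q.mean(0)); l=cv2.fitLine(q[:,:2],cv2.DIST_HUBER,0,.01,.01).ravel(); o["pline"]=l,np.degrees(np.arctan2(l[1],l[0]))
    return o
E
python3 - <<'E'
from h import *
for n in("top","side"):
    c=dict(np.load(n+".npz")); 
    for k,v in state(c).items(): print(n,k,v)
P=pts(dict(np.load("top.npz"))); z=P[...,2]
# dock frame: inner/outer edges of side guides
m=(z>.022)&(z<.038)&(P[...,0]>.5)&(P[...,0]<.65)&(P[...,1]>-.13)&(P[...,1]<.09)
print(cv2.minAreaRect(P[m][:,:2].astype(np.float32)))
s=P[240:262,270:310][...,2]; print("bail top",s.max())
E
```

```text
Traceback (most recent call last):
  File "h.py", line 15, in state
    o["box"]=cv2.minAreaRect(P[m][:,:2])
             ~~~~~~~~~~~~~~~^^^^^^^^^^^^
cv2.error: OpenCV(4.12.0) /io/opencv/modules/imgproc/src/convhull.cpp:143: error: (-215:Assertion failed) total >= 0 && (depth == CV_32F || depth == CV_32S) in function 'convexHull'
```

```bash
sed -i 's/P\[m\]\[:,:2\]/np.ascontiguousarray(P[m][:,:2])/; s/q\[:,:2\]/np.ascontiguousarray(q[:,:2])/' h.py
python3 - <<'E'
from h import *
for n in("top","side"):
    c=dict(np.load(n+".npz")); 
    try:
      for k,v in state(c).items(): print(n,k,v)
    except Exception as e: print(n,str(e)[:80])
P=pts(dict(np.load("top.npz"))); z=P[...,2]
m=(z>.022)&(z<.038)&(P[...,0]>.5)&(P[...,0]<.65)&(P[...,1]>-.13)&(P[...,1]<.09)
print(cv2.minAreaRect(np.ascontiguousarray(P[m][:,:2]).astype(np.float32)))
s=P[240:262,270:310][...,2]; print("bail top",s.max())
E
```

```text
top box ((0.5223476886749268, -0.019786924123764038), (0.1538083404302597, 0.11794184148311615), 83.54503631591797)
top cover ((0.47742271423339844, -0.15696130692958832), 0.05388106778264046)
top covermed [ 0.47781822 -0.1506313   0.03943209]
top paddle (np.int64(114), array([ 0.5218325 , -0.2162737 ,  0.08953366], dtype=float32))
top pline (array([ 0.55788624, -0.82991743,  0.52183247, -0.21627364], dtype=float32), np.float32(-56.09026))
side box ((0.5217949151992798, -0.019854247570037842), (0.15856820344924927, 0.1188349798321724), 83.60066986083984)
side cover ((0.47718632221221924, -0.15807929635047913), 0.05374353006482124)
side covermed [ 0.4750228  -0.15748261  0.03997917]
side paddle (np.int64(125), array([ 0.5208249 , -0.21206158,  0.08567911], dtype=float32))
side pline (array([ 0.58715063, -0.8094777 ,  0.5178282 , -0.20644915], dtype=float32), np.float32(-54.04493))
((0.5950456261634827, -0.05237341672182083), (0.21938151121139526, 0.10187588632106781), 60.909637451171875)
bail top 1.156644620315642
```

{"name": "step_arm", "arguments": {
  "motion": [
    {"grip": 0,"tx": -0.03,"ty": -0.033,"tz": 0,"turn": -0.05},
    {"grip": 0,"tx": -0.06,"ty": -0.067,"tz": 0,"turn": -0.1},
    {"grip": 0,"tx": -0.093,"ty": -0.103,"tz": 0,"turn": -0.15},
    {"grip": 0,"tx": -0.126,"ty": -0.14,"tz": 0,"turn": -0.2},
    {"grip": 0,"tx": -0.159,"ty": -0.177,"tz": 0,"turn": -0.25},
    {"grip": 0,"tx": -0.192,"ty": -0.214,"tz": 0,"turn": -0.3},
    {"grip": 0,"tx": -0.225,"ty": -0.25,"tz": 0,"turn": -0.34},
    {"grip": 0,"tx": -0.258,"ty": -0.287,"tz": 0,"turn": -0.34},
    {"grip": 0,"tx": -0.291,"ty": -0.324,"tz": 0,"turn": -0.34},
    {"grip": 0,"tx": -0.324,"ty": -0.361,"tz": 0,"turn": -0.34},
    {"grip": 0,"tx": -0.357,"ty": -0.397,"tz": 0,"turn": -0.34},
    {"grip": 0,"tx": -0.38,"ty": -0.423,"tz": 0,"turn": -0.34}
  ]
}}

```text
time: 1.3
tcp_pos: [0.4302, 0.0127, 0.2562]
eef_rot: [0.18, 3.136, -0.001]
contact_force: [0.3, -0.6, 0.2]
opening: 0.0002
grasp_force: 0.0
```

{"name": "step_arm", "arguments": {
  "motion": [
    {"grip": 0,"tx": -0.01,"ty": -0.024,"tz": 0.03},
    {"grip": 0,"tx": -0.01,"ty": -0.024,"tz": 0.07},
    {"grip": 0,"tx": -0.01,"ty": -0.024,"tz": 0.11},
    {"grip": 0,"tx": -0.01,"ty": -0.024,"tz": 0.15},
    {"grip": 0,"tx": -0.01,"ty": -0.024,"tz": 0.18},
    {"grip": 0,"tx": -0.01,"ty": -0.024,"tz": 0.194},
    {"grip": 0,"tx": -0.01,"ty": -0.024,"tz": 0.194}
  ]
}}

```text
invalid input
```

{"name": "step_arm", "arguments": {
  "motion": [
    {"grip": 0,"tx": -0.005},
    {"grip": 0,"tx": -0.01},
    {"grip": 0,"tx": -0.015},
    {"grip": 0,"tx": -0.018},
    {"grip": 0,"tx": -0.021},
    {"grip": 0,"tx": -0.024},
    {"grip": 0,"tx": -0.027},
    {"grip": 0,"tx": -0.03}
  ]
}}

```text
invalid input
```

{"name": "step_arm", "arguments": {
  "motion": [
    {"grip": 0,"tx": -0.01,"ty": -0.024,"tz": 0.03,"turn": 0},
    {"grip": 0,"tx": -0.01,"ty": -0.024,"tz": 0.07,"turn": 0},
    {"grip": 0,"tx": -0.01,"ty": -0.024,"tz": 0.11,"turn": 0},
    {"grip": 0,"tx": -0.01,"ty": -0.024,"tz": 0.15,"turn": 0},
    {"grip": 0,"tx": -0.01,"ty": -0.024,"tz": 0.18,"turn": 0},
    {"grip": 0,"tx": -0.01,"ty": -0.024,"tz": 0.194,"turn": 0},
    {"grip": 0,"tx": -0.01,"ty": -0.024,"tz": 0.194,"turn": 0}
  ]
}}

```text
time: 2.0
tcp_pos: [0.4345, -0.0093, 0.0597]
eef_rot: [-0.177, -3.13, -0.001]
contact_force: [-0.6, -0.1, -0.3]
opening: 0.0004
grasp_force: 0.0
```

Now push: contact expected after ~15 mm, home after ~56 mm.

{"name": "step_arm", "arguments": {
  "motion": [
    {"grip": 0,"tx": -0.006,"ty": 0,"tz": 0,"turn": 0},
    {"grip": 0,"tx": -0.012,"ty": 0,"tz": 0,"turn": 0},
    {"grip": 0,"tx": -0.016,"ty": 0,"tz": 0,"turn": 0},
    {"grip": 0,"tx": -0.02,"ty": 0,"tz": 0,"turn": 0},
    {"grip": 0,"tx": -0.024,"ty": 0,"tz": 0,"turn": 0},
    {"grip": 0,"tx": -0.028,"ty": 0,"tz": 0,"turn": 0},
    {"grip": 0,"tx": -0.032,"ty": 0,"tz": 0,"turn": 0},
    {"grip": 0,"tx": -0.036,"ty": 0,"tz": 0,"turn": 0},
    {"grip": 0,"tx": -0.04,"ty": 0,"tz": 0,"turn": 0},
    {"grip": 0,"tx": -0.044,"ty": 0,"tz": 0,"turn": 0},
    {"grip": 0,"tx": -0.048,"ty": 0,"tz": 0,"turn": 0}
  ]
}}

```text
time: 3.1
tcp_pos: [0.4853, -0.015, 0.0622]
eef_rot: [-0.177, -3.136, -0.0]
contact_force: [-3.6, 1.6, 4.1]
opening: 0.0001
grasp_force: 2.2
```

{"name": "step_arm", "arguments": {
  "motion": [
    {"grip": 0,"tx": -0.002,"ty": 0,"tz": 0,"turn": 0},
    {"grip": 0,"tx": -0.004,"ty": 0,"tz": 0,"turn": 0},
    {"grip": 0,"tx": -0.005,"ty": 0,"tz": 0,"turn": 0},
    {"grip": 0,"tx": -0.006,"ty": 0,"tz": 0,"turn": 0},
    {"grip": 0,"tx": -0.006,"ty": 0,"tz": 0,"turn": 0}
  ]
}}

```text
time: 3.6
tcp_pos: [0.4912, -0.0157, 0.0623]
eef_rot: [0.177, 3.136, -0.0]
contact_force: [-3.3, 0.9, 1.7]
opening: -0.0
grasp_force: 1.6
```

{"name": "step_arm", "arguments": {
  "motion": [
    {"grip": 0,"tx": -0.001,"ty": 0,"tz": 0,"turn": 0},
    {"grip": 0,"tx": -0.002,"ty": 0,"tz": 0,"turn": 0},
    {"grip": 0,"tx": -0.003,"ty": 0,"tz": 0,"turn": 0},
    {"grip": 0,"tx": -0.003,"ty": 0,"tz": 0,"turn": 0}
  ]
}}

```text
time: 4.0
tcp_pos: [0.4936, -0.016, 0.0622]
eef_rot: [-0.177, -3.135, 0.0]
contact_force: [-4.9, 0.3, 4.1]
opening: -0.0002
grasp_force: 2.5
```

{"name": "step_arm", "arguments": {
  "motion": [
    {"grip": 0,"tx": -0.001,"ty": 0,"tz": 0,"turn": 0},
    {"grip": 0,"tx": -0.002,"ty": 0,"tz": 0,"turn": 0},
    {"grip": 0,"tx": -0.002,"ty": 0,"tz": 0,"turn": 0}
  ]
}}

```text
time: 4.3
tcp_pos: [0.4937, -0.0161, 0.0618]
eef_rot: [-0.177, -3.131, -0.0]
contact_force: [-8.3, 0.2, 5.5]
opening: -0.0003
grasp_force: 4.2
```

Run:
```python
from h import *
s=r.sense(); print(s["contact_force"],s["tcp_pos"])
for n in("top","side"):
    c=r.camera(n); cv2.imwrite(f"pics/{n}1.png",c["color"][:,:,::-1]); o=state(c); print(n,o["box"])
```

```text
[-8.27462731  0.21269022  5.46867618] [ 0.49365272 -0.0160526   0.06184531]
top ((0.5636017322540283, -0.025446422398090363), (0.1536022126674652, 0.11746369302272797), 82.92100524902344)h.py:19: RuntimeWarning: Mean of empty slice.
  q=P[m]; o["paddle"]=(m.sum(),q.mean(0)); l=cv2.fitLine(np.ascontiguousarray(q[:,:2]),cv2.DIST_HUBER,0,.01,.01).ravel(); o["pline"]=l,np.degrees(np.arctan2(l[1],l[0]))
  ret = um.true_divide(
Traceback (most recent call last):
  File "h.py", line 19, in state
    q=P[m]; o["paddle"]=(m.sum(),q.mean(0)); l=cv2.fitLine(np.ascontiguousarray(q[:,:2]),cv2.DIST_HUBER,0,.01,.01).ravel(); o["pline"]=l,np.degrees(np.arctan2(l[1],l[0]))
                                               ~~~~~~~~~~~^^^^^^^^^^^^^^^^^^^^^^^^^^^^^^^^^^^^^^^^^^^^^^^^^^^^^^^^
cv2.error: OpenCV(4.12.0) /io/opencv/modules/imgproc/src/linefit.cpp:50: error: (-215:Assertion failed) count > 0 in function 'fitLine2D_wods'
```

The box has stopped at the expected home position. I'll press firmer to confirm it is seated.

{"name": "step_arm", "arguments": {
  "motion": [
    {"grip": 0,"tx": -0.001,"ty": 0,"tz": 0,"turn": 0},
    {"grip": 0,"tx": -0.002,"ty": 0,"tz": 0,"turn": 0},
    {"grip": 0,"tx": -0.003,"ty": 0,"tz": 0,"turn": 0},
    {"grip": 0,"tx": -0.004,"ty": 0,"tz": 0,"turn": 0},
    {"grip": 0,"tx": -0.004,"ty": 0,"tz": 0,"turn": 0}
  ]
}}

```text
time: 4.9
tcp_pos: [0.494, -0.0165, 0.0611]
eef_rot: [-0.175, -3.123, 0.0]
contact_force: [-14.3, -0.5, 10.8]
opening: 0.0003
grasp_force: 7.4
```

{"name": "step_arm", "arguments": {
  "motion": [
    {"grip": 0,"tx": 0.02,"ty": 0,"tz": 0,"turn": 0},
    {"grip": 0,"tx": 0.04,"ty": 0,"tz": -0.01,"turn": 0},
    {"grip": 0,"tx": 0.04,"ty": 0,"tz": -0.05,"turn": -0.1},
    {"grip": 0,"tx": 0.04,"ty": 0,"tz": -0.09,"turn": -0.2},
    {"grip": 0,"tx": 0.04,"ty": -0.02,"tz": -0.123,"turn": -0.3},
    {"grip": 0,"tx": 0.02,"ty": -0.05,"tz": -0.123,"turn": -0.4},
    {"grip": 0,"tx": 0.0,"ty": -0.08,"tz": -0.123,"turn": -0.5},
    {"grip": 0,"tx": -0.02,"ty": -0.11,"tz": -0.123,"turn": -0.6},
    {"grip": 0,"tx": -0.04,"ty": -0.14,"tz": -0.123,"turn": -0.709},
    {"grip": 0,"tx": -0.06,"ty": -0.165,"tz": -0.123,"turn": -0.709},
    {"grip": 0,"tx": -0.07,"ty": -0.177,"tz": -0.123,"turn": -0.709},
    {"grip": 0,"tx": -0.07,"ty": -0.177,"tz": -0.123,"turn": -0.709}
  ]
}}

```text
time: 6.1
tcp_pos: [0.5515, -0.2024, 0.1858]
eef_rot: [-0.919, 3.001, -0.004]
contact_force: [0.7, 0.2, 0.4]
opening: -0.0003
grasp_force: 0.0
```

```bash
sed -i 's/o\["paddle"\]=/o["npad"]=len(q)\n    if len(q)<8: return o\n    o["paddle"]=/' h.py
python3 - <<'E'
from h import *
s=r.sense(); print(s["q"].round(2),s["contact_force"],s["tcp_pos"])
ims=[]
for n in("top","side"):
    c=r.camera(n); ims.append(c["color"][140:320,230:500][:,:,::-1] if n=="top" else c["color"][140:320,220:490][:,:,::-1]); o=state(c); print(n,o)
cv2.imwrite("pics/two2.png",cv2.resize(np.vstack(ims),None,fx=1.65,fy=1.65))
E
```

```text
[-0.43  0.31  1.78  0.    1.04 -2.59] [0.72768217 0.16100152 0.38937427] [ 0.55149533 -0.20236292  0.18577939]
top {'box': ((0.5641285181045532, -0.02589288353919983), (0.15342773497104645, 0.11825346946716309), 83.42639923095703), 'cover': ((0.4883280396461487, -0.16975784301757812), 0.0429968498647213), 'covermed': array([ 0.4892555 , -0.17184365,  0.03957075], dtype=float32), 'npad': 77, 'paddle': (np.int64(77), array([ 0.51702654, -0.21040007,  0.08925026], dtype=float32)), 'pline': (array([ 0.46819225, -0.88362664,  0.51638067, -0.2099382 ], dtype=float32), np.float32(-62.08298))}
side {'box': ((0.5628997087478638, -0.025256812572479248), (0.15748031437397003, 0.11837108433246613), 83.54325103759766), 'cover': ((0.47768688201904297, -0.15616053342819214), 0.05431676656007767), 'covermed': array([ 0.47521323, -0.148659  ,  0.03991658], dtype=float32), 'npad': 124, 'paddle': (np.int64(124), array([ 0.52085936, -0.21223842,  0.08559109], dtype=float32)), 'pline': (array([ 0.6040516 , -0.7969452 ,  0.5228264 , -0.21304946], dtype=float32), np.float32(-52.83937))}
```

View pics/two2.png

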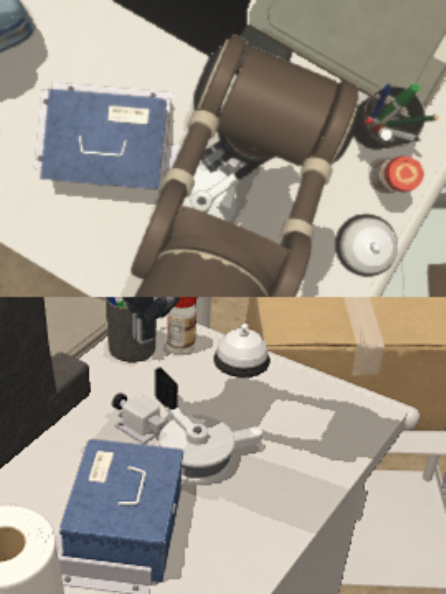

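{"name": "step_arm", "arguments": {
  "motion": [
    {"grip": 0,"tx": 0,"ty": 0,"tz": 0.03,"turn": 0},
    {"grip": 0,"tx": 0,"ty": 0,"tz": 0.06,"turn": 0},
    {"grip": 0,"tx": 0,"ty": 0,"tz": 0.085,"turn": 0},
    {"grip": 0,"tx": 0,"ty": 0,"tz": 0.1,"turn": 0},
    {"grip": 0,"tx": 0,"ty": 0,"tz": 0.1,"turn": 0},
    {"grip": 0,"tx": 0.005,"ty": 0,"tz": 0.1,"turn": 0},
    {"grip": 0,"tx": 0.009,"ty": 0,"tz": 0.1,"turn": 0},
    {"grip": 0,"tx": 0.009,"ty": 0,"tz": 0.1,"turn": 0}
  ]
}}

```text
time: 7.0
tcp_pos: [0.5426, -0.2062, 0.0868]
eef_rot: [-0.922, 3.002, -0.003]
contact_force: [-1.4, -0.0, -0.1]
opening: 0.0001
grasp_force: 0.0
```

{"name": "step_arm", "arguments": {
  "motion": [
    {"grip": 0,"tx": 0.006,"ty": 0,"tz": 0,"turn": 0},
    {"grip": 0,"tx": 0.011,"ty": -0.001,"tz": 0,"turn": 0.06},
    {"grip": 0,"tx": 0.0157,"ty": -0.0015,"tz": 0,"turn": 0.12},
    {"grip": 0,"tx": 0.0206,"ty": -0.0018,"tz": 0,"turn": 0.18},
    {"grip": 0,"tx": 0.0255,"ty": -0.0017,"tz": 0,"turn": 0.24},
    {"grip": 0,"tx": 0.0304,"ty": -0.0015,"tz": 0,"turn": 0.3},
    {"grip": 0,"tx": 0.0304,"ty": -0.0015,"tz": 0,"turn": 0.3}
  ]
}}

```text
time: 7.7
tcp_pos: [0.5178, -0.2244, 0.086]
eef_rot: [-0.462, 3.106, -0.001]
contact_force: [0.3, 0.1, -0.1]
opening: 0.0002
grasp_force: 0.0
```

```bash
cat >> h.py <<'E'
def look(name=None):
    s=r.sense(); c=r.camera("side"); o=state(c)
    a=np.array([.478,-.152]); psi=R.from_rotvec(s["eef_rot"]).as_matrix()[:2,0]; t=s["tcp_pos"][:2]-a
    print("t",s["time"],"F",np.round(s["contact_force"],1),"Ftool",np.round(s["contact_force"][:2]@psi,2),"q6",round(s["q"][5],2))
    phi=np.degrees(np.arctan2(psi[1],psi[0]))+90; e=np.array([np.cos(np.radians(phi)),np.sin(np.radians(phi))]); n=np.array([-e[1],e[0]])
    print("tool lever angle rel dock",(phi+6.45+180)%360-180,"rho",t@e,"d",t@n,"z",s["tcp_pos"][2])
    print("box",o["box"][0],"npad",o["npad"],o.get("paddle"),"lever by paddle", np.degrees(np.arctan2(*(o["paddle"][1][:2]-a)[::-1]))+6.45 if "paddle" in o else None)
    if name: cv2.imwrite("pics/"+name,cv2.resize(c["color"][160:300,250:430][:,:,::-1],None,fx=4,fy=4,interpolation=cv2.INTER_CUBIC))
E
python3 -c "
from h import *
look('s3.png')"
```

```text
t 7.7 F [ 0.3  0.1 -0.1] Ftool -0.29 q6 -2.35
tool lever angle rel dock -66.61702285759831 rho 0.08089762810298096 d 0.016984595375829144 z 0.08601225855050473
box (0.5629692077636719, -0.02538902312517166) npad 115 (np.int64(115), array([ 0.5054118 , -0.21166125,  0.08490376], dtype=float32)) lever by paddle -58.87323331446514
```

View pics/s3.png

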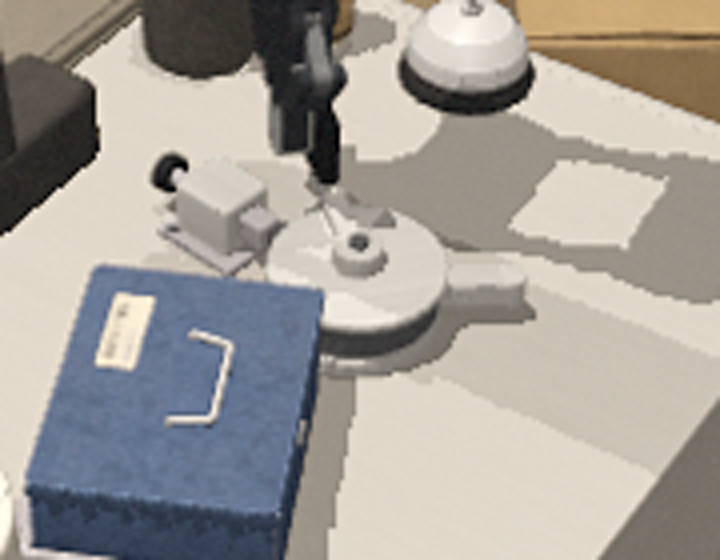

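The side view shows the closed fingers at the paddle around (320,150), with the keeper at (490,285). The keeper makes a good angle gauge, so I'll use it to track the lever.

```bash
cat >> h.py <<'E'
def keeper(c):
    P=pts(c); d=P[...,:2]-np.array([.478,-.152]); rr=np.hypot(d[...,0],d[...,1]); a=np.degrees(np.arctan2(d[...,1],d[...,0]))+6.45
    a=(a+720)%360  # dock-relative ccw
    m=(P[...,2]>.019)&(P[...,2]<.038)&(rr>.058)&(rr<.085)&(a>90)&(a<280)
    return m.sum(), 360-np.median(a[m]) if m.sum() else None   # degrees to the right
E
python3 -c "
from h import *
for n in('top','side'): print(n,keeper(dict(np.load(n+'.npz'))))
print(keeper(r.camera('side')),keeper(r.camera('top')))"
```

```text
top (np.int64(100), np.float64(152.86575532035073))
side (np.int64(119), np.float64(157.04386788670013))
(np.int64(120), np.float64(173.53498343321877)) (np.int64(0), None)
```

{"name": "step_arm", "arguments": {
  "motion": [
    {"grip": 0,"tx": 0.0048,"ty": -0.0009,"tz": 0,"turn": 0.06},
    {"grip": 0,"tx": 0.0097,"ty": -0.0015,"tz": 0,"turn": 0.12},
    {"grip": 0,"tx": 0.0146,"ty": -0.0018,"tz": 0,"turn": 0.18},
    {"grip": 0,"tx": 0.0195,"ty": -0.0017,"tz": 0,"turn": 0.24},
    {"grip": 0,"tx": 0.0244,"ty": -0.0015,"tz": 0,"turn": 0.3},
    {"grip": 0,"tx": 0.0293,"ty": -0.0009,"tz": 0,"turn": 0.36},
    {"grip": 0,"tx": 0.0341,"ty": 0,"tz": 0,"turn": 0.42},
    {"grip": 0,"tx": 0.0389,"ty": 0.0012,"tz": 0,"turn": 0.48},
    {"grip": 0,"tx": 0.0435,"ty": 0.0026,"tz": 0,"turn": 0.54},
    {"grip": 0,"tx": 0.0481,"ty": 0.0044,"tz": 0,"turn": 0.6},
    {"grip": 0,"tx": 0.0526,"ty": 0.0064,"tz": 0,"turn": 0.66},
    {"grip": 0,"tx": 0.0526,"ty": 0.0064,"tz": 0,"turn": 0.66}
  ]
}}

```text
time: 9.05
tcp_pos: [0.4656, -0.233, 0.0854]
eef_rot: [0.567, 3.09, -0.0]
contact_force: [-0.2, 0.3, 0.4]
opening: -0.0003
grasp_force: 0.0
```

```bash
cat > l.py <<'E'
from h import *
look(); n,k=keeper(r.camera("side")); print("lever right deg",n,k-107.4 if k else None)
E
python3 l.py
```

```text
t 9.05 F [-0.2  0.3  0.4] Ftool 0.33 q6 -1.76
tool lever angle rel dock -104.3508537614037 rho 0.0801253763155091 d 0.017137146487179927 z 0.08539216086722894
box (0.5626662373542786, -0.024734027683734894) npad 168 (np.int64(168), array([ 0.45445633, -0.22024211,  0.0864028 ], dtype=float32)) lever by paddle -102.58454068048283
lever right deg 125 105.64697424202515
```

{"name": "step_arm", "arguments": {
  "motion": [
    {"grip": 0,"tx": 0.0048,"ty": -0.0009,"tz": 0,"turn": 0.06},
    {"grip": 0,"tx": 0.0097,"ty": -0.0015,"tz": 0,"turn": 0.12},
    {"grip": 0,"tx": 0.0146,"ty": -0.0018,"tz": 0,"turn": 0.18},
    {"grip": 0,"tx": 0.0195,"ty": -0.0017,"tz": 0,"turn": 0.24},
    {"grip": 0,"tx": 0.0244,"ty": -0.0015,"tz": 0,"turn": 0.3},
    {"grip": 0,"tx": 0.0244,"ty": -0.0015,"tz": 0,"turn": 0.3}
  ]
}}

```text
time: 9.75
tcp_pos: [0.4423, -0.2257, 0.0853]
eef_rot: [1.022, 2.971, -0.0]
contact_force: [-0.4, 0.1, -0.8]
opening: 0.0002
grasp_force: 0.0
```

```bash
python3 l.py
```

```text
t 9.75 F [-0.4  0.1 -0.8] Ftool 0.4 q6 -1.47
tool lever angle rel dock -121.50634940097245 rho 0.08007743237844066 d 0.017184899575263007 z 0.08534328448412586
box (0.5626451373100281, -0.026100538671016693) npad 190 (np.int64(190), array([ 0.432961  , -0.21048269,  0.08650565], dtype=float32)) lever by paddle -121.15078782731361
lever right deg 110 122.47825656503133
```

{"name": "step_arm", "arguments": {
  "motion": [
    {"grip": 0,"tx": 0.0024,"ty": -0.0005,"tz": 0,"turn": 0.03},
    {"grip": 0,"tx": 0.0048,"ty": -0.0009,"tz": 0,"turn": 0.06},
    {"grip": 0,"tx": 0.0048,"ty": -0.0009,"tz": 0,"turn": 0.06}
  ]
}}

```text
time: 10.15
tcp_pos: [0.438, -0.2235, 0.0853]
eef_rot: [1.113, 2.937, 0.0]
contact_force: [1.2, -0.3, -0.3]
opening: -0.0002
grasp_force: 0.7
```

```bash
python3 l.py
```

```text
t 10.15 F [ 1.2 -0.3 -0.3] Ftool -1.1 q6 -1.41
tool lever angle rel dock -125.05640468234355 rho 0.0800208091634394 d 0.017462289319325256 z 0.08534763489655012
box (0.5627705454826355, -0.025201745331287384) npad 199 (np.int64(199), array([ 0.42980143, -0.20796104,  0.08688217], dtype=float32)) lever by paddle -124.28792315453482
lever right deg 109 125.1885439410706
```

{"name": "step_arm", "arguments": {
  "motion": [
    {"grip": 0,"tx": 0.0024,"ty": -0.0005,"tz": 0,"turn": 0.03},
    {"grip": 0,"tx": 0.0048,"ty": -0.0009,"tz": 0,"turn": 0.06},
    {"grip": 0,"tx": 0.0048,"ty": -0.0009,"tz": 0,"turn": 0.06}
  ]
}}

```text
time: 10.55
tcp_pos: [0.4332, -0.2206, 0.0852]
eef_rot: [-1.201, -2.902, -0.0]
contact_force: [0.7, 0.4, -0.4]
opening: 0.0005
grasp_force: 0.3
```

```bash
python3 l.py
```

```text
t 10.55 F [ 0.7  0.4 -0.4] Ftool -0.2 q6 -1.35
tool lever angle rel dock -128.50260564507823 rho 0.08022772071006085 d 0.016785360500722487 z 0.08524698643163438
box (0.5626348853111267, -0.025066688656806946) npad 196 (np.int64(196), array([ 0.42565942, -0.20367838,  0.08684316], dtype=float32)) lever by paddle -128.91474701754888
lever right deg 107 129.34164529762958
```

{"name": "step_arm", "arguments": {
  "motion": [
    {"grip": 0,"tx": 0.0024,"ty": -0.0005,"tz": 0,"turn": 0.03},
    {"grip": 0,"tx": 0.0048,"ty": -0.0009,"tz": 0,"turn": 0.06},
    {"grip": 0,"tx": 0.0048,"ty": -0.0009,"tz": 0,"turn": 0.06}
  ]
}}

```text
time: 10.95
tcp_pos: [0.4294, -0.218, 0.0852]
eef_rot: [-1.286, -2.866, -0.0]
contact_force: [0.4, -0.1, 0.1]
opening: -0.0
grasp_force: 0.3
```

```bash
python3 l.py
```

```text
t 10.95 F [ 0.4 -0.1  0.1] Ftool -0.35 q6 -1.29
tool lever angle rel dock -131.88767681291148 rho 0.0802214174266143 d 0.01702805429669315 z 0.08519761158439504
box (0.5629385709762573, -0.025115616619586945) npad 209 (np.int64(209), array([ 0.42273328, -0.201239  ,  0.08699136], dtype=float32)) lever by paddle -131.8510687465204
lever right deg 106 131.87444094036678
```

{"name": "step_arm", "arguments": {
  "motion": [
    {"grip": 0,"tx": 0.0024,"ty": -0.0005,"tz": 0,"turn": 0.03},
    {"grip": 0,"tx": 0.0048,"ty": -0.0009,"tz": 0,"turn": 0.06},
    {"grip": 0,"tx": 0.0048,"ty": -0.0009,"tz": 0,"turn": 0.06}
  ]
}}

```text
time: 11.35
tcp_pos: [0.4259, -0.2153, 0.0853]
eef_rot: [1.371, 2.826, -0.0]
contact_force: [2.3, -0.1, -1.0]
opening: -0.0003
grasp_force: 0.6
```

```bash
python3 l.py
```

```text
t 11.35 F [ 2.3 -0.1 -1. ] Ftool -1.55 q6 -1.23
tool lever angle rel dock -135.30522096069416 rho 0.08011000683627573 d 0.017455302028868445 z 0.0852538684267698
box (0.5630103349685669, -0.025142863392829895) npad 208 (np.int64(208), array([ 0.41965467, -0.19773123,  0.08663518], dtype=float32)) lever by paddle -135.4605573025031
lever right deg 103 135.47699341554355
```

{"name": "step_arm", "arguments": {
  "motion": [
    {"grip": 0,"tx": 0.0024,"ty": -0.0005,"tz": 0,"turn": 0.03},
    {"grip": 0,"tx": 0.0048,"ty": -0.0009,"tz": 0,"turn": 0.06},
    {"grip": 0,"tx": 0.0048,"ty": -0.0009,"tz": 0,"turn": 0.06}
  ]
}}

```text
time: 11.75
tcp_pos: [0.422, -0.2119, 0.0852]
eef_rot: [-1.455, -2.784, -0.0]
contact_force: [1.9, -0.9, 0.8]
opening: -0.0001
grasp_force: 0.3
```

```bash
python3 l.py
```

```text
t 11.75 F [ 1.9 -0.9  0.8] Ftool -1.79 q6 -1.17
tool lever angle rel dock -138.73117076835314 rho 0.08015766847954452 d 0.01720359510549847 z 0.08524788078879521
box (0.5626811981201172, -0.024907469749450684) npad 214 (np.int64(214), array([ 0.41642532, -0.19501613,  0.08674499], dtype=float32)) lever by paddle -138.61181414118144
lever right deg 100 138.9087556653685
```

{"name": "step_arm", "arguments": {
  "motion": [
    {"grip": 0,"tx": 0.0024,"ty": -0.0005,"tz": 0,"turn": 0.03},
    {"grip": 0,"tx": 0.0048,"ty": -0.0009,"tz": 0,"turn": 0.06},
    {"grip": 0,"tx": 0.0048,"ty": -0.0009,"tz": 0,"turn": 0.06}
  ]
}}

```text
time: 12.15
tcp_pos: [0.4187, -0.2086, 0.0853]
eef_rot: [1.538, 2.739, -0.0]
contact_force: [1.9, 0.1, -0.9]
opening: -0.0
grasp_force: 0.5
```

```bash
python3 l.py
```

```text
t 12.15 F [ 1.9  0.1 -0.9] Ftool -0.94 q6 -1.1
tool lever angle rel dock -142.16686938732323 rho 0.08009225102762238 d 0.01748590988997 z 0.08529399647415165
box (0.5629374384880066, -0.025354698300361633) npad 218 (np.int64(218), array([ 0.41381615, -0.19113493,  0.08685854], dtype=float32)) lever by paddle -142.17801119441262
lever right deg 99 141.4118372300969
```

{"name": "step_arm", "arguments": {
  "motion": [
    {"grip": 0,"tx": 0.0024,"ty": -0.0005,"tz": 0,"turn": 0.03},
    {"grip": 0,"tx": 0.0048,"ty": -0.0009,"tz": 0,"turn": 0.06},
    {"grip": 0,"tx": 0.0048,"ty": -0.0009,"tz": 0,"turn": 0.06}
  ]
}}

```text
time: 12.55
tcp_pos: [0.4148, -0.2045, 0.085]
eef_rot: [-1.618, -2.691, -0.0]
contact_force: [0.9, -0.2, 0.0]
opening: -0.0
grasp_force: 0.0
```

```bash
python3 l.py
```

```text
t 12.55 F [ 0.9 -0.2  0. ] Ftool -0.6 q6 -1.04
tool lever angle rel dock -145.59970813990128 rho 0.08046822347313319 d 0.01672341146021669 z 0.08500549518416493
box (0.5629584789276123, -0.025512754917144775) npad 237 (np.int64(237), array([ 0.4089919 , -0.1814916 ,  0.08659928], dtype=float32)) lever by paddle -150.40986512476584
lever right deg 88 151.0605418093439
```

The lever jumped to about 151° while the tool stands at 145.6°, which looks like the bolt dropping. I'll check the knob shift and probe gently.

```bash
cat > k.py <<'E'
from h import *
def knob(c):
    P=pts(c); d=P[...,:2]-np.array([.478,-.152]); rr=np.hypot(d[...,0],d[...,1]); a=np.degrees(np.arctan2(d[...,1],d[...,0]))+6.45
    m=(rr>.115)&(rr<.17)&(abs(a+30)<15)&(c["color"].sum(-1)<240)&(P[...,2]>.01)&(P[...,2]<.06)
    v,u=np.nonzero(m); return m.sum(),rr[m].mean().round(4),np.percentile(rr[m],[10,90]).round(4),a[m].mean().round(1),u.mean().round(2),v.mean().round(2)
print(knob(dict(np.load("side.npz")))); c=r.camera("side"); print(knob(c),keeper(c)[1]-107.4)
a=np.load("side.npz")["color"][180:260,270:400]; b=c["color"][180:260,270:400]
cv2.imwrite("pics/cmp.png",cv2.resize(np.vstack([a,b])[:,:,::-1],None,fx=3.7,fy=3.7,interpolation=cv2.INTER_CUBIC))
E
python3 k.py
```

```text
(np.int64(47), np.float64(0.14), array([0.1372, 0.144 ]), np.float64(-32.7), np.float64(291.6), np.float64(202.64))
(np.int64(43), np.float64(0.1363), array([0.1335, 0.139 ]), np.float64(-32.6), np.float64(292.65), np.float64(203.26)) 151.44742329862422
```

View pics/cmp.png

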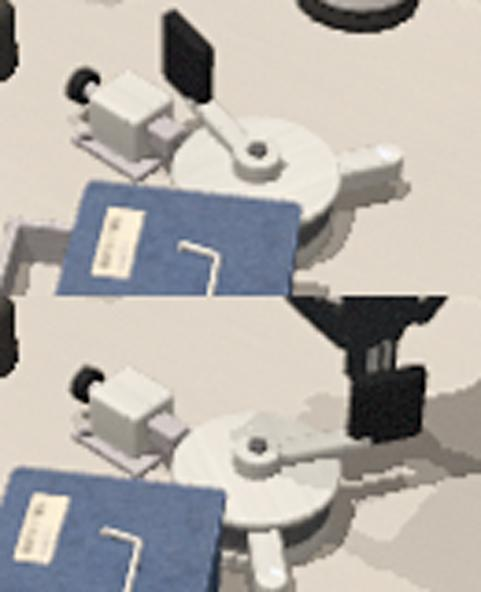

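{"name": "step_arm", "arguments": {
  "motion": [
    {"grip": 0,"tx": 0.0024,"ty": -0.0005,"tz": 0,"turn": 0.03},
    {"grip": 0,"tx": 0.0048,"ty": -0.0009,"tz": 0,"turn": 0.06},
    {"grip": 0,"tx": 0.0048,"ty": -0.0009,"tz": 0,"turn": 0.06}
  ]
}}

```text
time: 13.0
tcp_pos: [0.412, -0.2009, 0.0851]
eef_rot: [-1.699, -2.641, 0.0]
contact_force: [0.1, -0.1, 0.7]
opening: 0.0
grasp_force: 0.0
```

```bash
python3 l.py; python3 k.py
```

```text
t 13.0 F [ 0.1 -0.1  0.7] Ftool -0.12 q6 -0.98
tool lever angle rel dock -149.04663193746063 rho 0.08031670977381974 d 0.017104180811729812 z 0.08508887340620662
box (0.5629410743713379, -0.0252656489610672) npad 233 (np.int64(233), array([ 0.4077545 , -0.17996044,  0.08642866], dtype=float32)) lever by paddle -151.84551530329284
lever right deg 86 151.3424135200365
(np.int64(47), np.float64(0.14), array([0.1372, 0.144 ]), np.float64(-32.7), np.float64(291.6), np.float64(202.64))
(np.int64(42), np.float64(0.1363), array([0.1338, 0.1402]), np.float64(-32.4), np.float64(292.57), np.float64(203.33)) 150.46022545851113
```

The picture shows the bolt's knob and block moved inward compared with the start (knob near (85,85) before, (88,380) after), and the lever well ahead of the fingers. Next is a gentle firmness probe.

{"name": "step_arm", "arguments": {
  "motion": [
    {"grip": 0,"tx": 0.0016,"ty": -0.0003,"tz": 0,"turn": 0.02},
    {"grip": 0,"tx": 0.0032,"ty": -0.0006,"tz": 0,"turn": 0.04},
    {"grip": 0,"tx": 0.0032,"ty": -0.0006,"tz": 0,"turn": 0.04}
  ]
}}

```text
time: 13.45
tcp_pos: [0.4103, -0.1983, 0.0852]
eef_rot: [-1.753, -2.606, 0.0]
contact_force: [-0.2, 1.4, 0.2]
opening: -0.0003
grasp_force: 0.0
```

```bash
python3 l.py
```

```text
t 13.45 F [-0.2  1.4  0.2] Ftool 1.39 q6 -0.93
tool lever angle rel dock -151.40086899189248 rho 0.08014839084399263 d 0.017316873693491826 z 0.08518746233985519
box (0.5626739263534546, -0.02565056085586548) npad 227 (np.int64(227), array([ 0.40732336, -0.17900884,  0.0867914 ], dtype=float32)) lever by paddle -152.63581068435954
lever right deg 88 151.3016850235321
```

{"name": "step_arm", "arguments": {
  "motion": [
    {"grip": 0,"tx": 0.001,"ty": 0,"tz": 0,"turn": 0.01},
    {"grip": 0,"tx": 0.002,"ty": 0,"tz": 0,"turn": 0.02},
    {"grip": 0,"tx": 0.002,"ty": 0,"tz": 0,"turn": 0.02}
  ]
}}

```text
time: 13.85
tcp_pos: [0.4098, -0.1967, 0.0853]
eef_rot: [1.779, 2.589, -0.0]
contact_force: [0.4, -0.5, -0.4]
opening: -0.0001
grasp_force: 0.2
```

```bash
python3 l.py
```

```text
t 13.85 F [ 0.4 -0.5 -0.4] Ftool -0.66 q6 -0.91
tool lever angle rel dock -152.52944346038475 rho 0.07967416146294443 d 0.017227932120106065 z 0.08529770406306031
box (0.5626468062400818, -0.025335140526294708) npad 215 (np.int64(215), array([ 0.4068466 , -0.17844181,  0.08690026], dtype=float32)) lever by paddle -153.16407856602316
lever right deg 87 151.41891673219047
```

{"name": "step_arm", "arguments": {
  "motion": [
    {"grip": 0,"tx": 0.001,"ty": 0,"tz": 0,"turn": 0},
    {"grip": 0,"tx": 0.0015,"ty": 0,"tz": 0,"turn": 0},
    {"grip": 0,"tx": 0.0015,"ty": 0,"tz": 0,"turn": 0}
  ]
}}

```text
time: 14.25
tcp_pos: [0.4097, -0.1962, 0.0854]
eef_rot: [1.777, 2.588, -0.001]
contact_force: [0.5, -5.2, -3.5]
opening: 0.0002
grasp_force: 2.6
```

```bash
python3 l.py;python3 k.py
```

```text
t 14.25 F [ 0.5 -5.2 -3.5] Ftool -5.06 q6 -0.91
tool lever angle rel dock -152.49266486590204 rho 0.07959780932817256 d 0.016669320582035317 z 0.08540376919084353
box (0.5626880526542664, -0.02558637410402298) npad 222 (np.int64(222), array([ 0.40686798, -0.17798658,  0.08666167], dtype=float32)) lever by paddle -153.48129409143266
lever right deg 90 151.54205351140664
(np.int64(47), np.float64(0.14), array([0.1372, 0.144 ]), np.float64(-32.7), np.float64(291.6), np.float64(202.64))
(np.int64(43), np.float64(0.1362), array([0.1335, 0.1397]), np.float64(-32.5), np.float64(292.65), np.float64(203.26)) 151.6574515303806
```

The lever stands firm at 5 N with no motion, so the bolt is in the notch. Backing off and lifting clear.

{"name": "step_arm", "arguments": {
  "motion": [
    {"grip": 0,"tx": -0.01,"ty": 0,"tz": 0,"turn": 0},
    {"grip": 0,"tx": -0.025,"ty": 0,"tz": 0,"turn": 0},
    {"grip": 0,"tx": -0.025,"ty": 0,"tz": -0.03,"turn": 0},
    {"grip": 0,"tx": -0.025,"ty": 0,"tz": -0.07,"turn": 0},
    {"grip": 0,"tx": -0.025,"ty": 0,"tz": -0.11,"turn": 0},
    {"grip": 0,"tx": -0.025,"ty": 0,"tz": -0.15,"turn": 0},
    {"grip": 0,"tx": -0.025,"ty": 0,"tz": -0.16,"turn": 0},
    {"grip": 0,"tx": -0.025,"ty": 0,"tz": -0.16,"turn": 0}
  ]
}}

```text
time: 15.2
tcp_pos: [0.4198, -0.2199, 0.2476]
eef_rot: [1.777, 2.585, 0.001]
contact_force: [0.3, -0.1, -0.3]
opening: 0.0
grasp_force: 0.0
```

```bash
python3 l.py;python3 k.py; python3 -c "
from h import *
cv2.imwrite('pics/fin.png',r.camera('side')['color'][:,:,::-1])"
```

```text
t 15.2 F [ 0.3 -0.1 -0.3] Ftool -0.21 q6 -0.94
tool lever angle rel dock -152.54784559219718 rho 0.07866694426849183 d 0.0424827464218969 z 0.2476216791490066
box (0.5630115270614624, -0.025146186351776123) npad 154 (np.int64(154), array([ 0.40521923, -0.17463408,  0.08503823], dtype=float32)) lever by paddle -156.2748347079288
lever right deg 89 151.24777080011924
(np.int64(47), np.float64(0.14), array([0.1372, 0.144 ]), np.float64(-32.7), np.float64(291.6), np.float64(202.64))
(np.int64(43), np.float64(0.1365), array([0.1346, 0.1392]), np.float64(-32.7), np.float64(292.65), np.float64(203.26)) 151.18552310408447
```

View pics/fin.png

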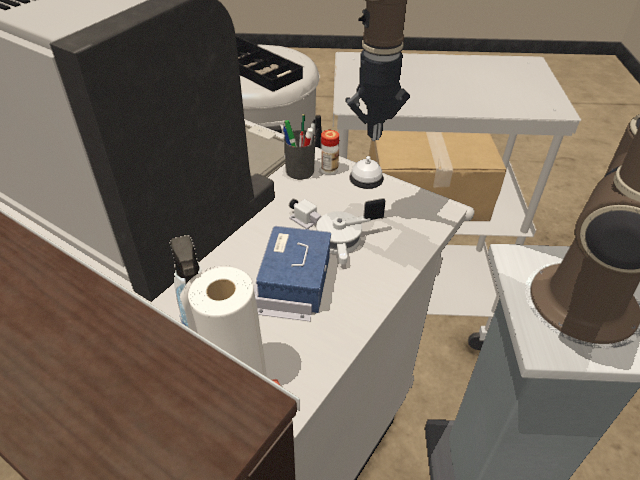

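The box is home at (293,268), and the keeper at (343,255) bars its front. The lever holds at (374,210), and the bell, jar and roll have not moved.

```bash
python3 -c "
from rig import r
print(r.close_job())"
```

```text
the job is handed in; nothing more can be done
None
```

The job is handed in: the box is pushed home, the lever is locked at about 151° with the bolt dropped and the keeper across the box's front, and the bell, jar and roll are untouched; the verdict was not shown.

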